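Pack the serving trolley: sort the tabletop pieces and set the transport lock

TASK

Pack the serving trolley for wheeling away: stand the two round salt shakers upright in the round steel tub and the loose square toothpick box upright in the square steel pan beside the one that is already there, so that all four stand flat on the floors of their containers. Then slide the black grip of the transport lock, in front of the containers, fully across to its end stop so that the bolt goes home in its keeper. Leave the lock until everything is sorted, and leave the other tableware where it stands.

Things in the scene. Friction and masses are not known exactly. Their poses are not given: they have to be found in the camera images.
- shaker0: Salt shaker: plain steel ROUND cylinder, 42 mm diameter, 84 mm tall, straight-sided up to 64 mm, domed top with tiny holes; about 110 g, stands upright. Origin: centre of its underside, z up its axis.
- shaker1: Salt shaker: plain steel ROUND cylinder, 42 mm diameter, 84 mm tall, straight-sided up to 64 mm, domed top with tiny holes; about 110 g, stands upright. Origin: centre of its underside, z up its axis.
- picks0: Toothpick box: plain steel SQUARE box, 42 x 42 mm, straight sides up to 64 mm, then a 36 x 36 mm lid up to 70 mm; about 110 g, stands upright. Origin: centre of its underside, x and y normal to its side faces, z up.
- picks1: Toothpick box: plain steel SQUARE box, 42 x 42 mm, straight sides up to 64 mm, then a 36 x 36 mm lid up to 70 mm; about 110 g, stands upright. Origin: centre of its underside, x and y normal to its side faces, z up. This one already stands in the square pan at the start, near the pan's +y side.
- tub: Round open steel tub standing on the cradle, fixed: inner diameter about 126 mm at the floor, 132 mm at the rim, outer 138 mm, wall 3 mm, rim 40 mm above its underside, floor 4 mm thick. Origin: centre of its underside (8 mm above the table). It may stand at either end of the cradle.
- pan: Square open steel pan standing on the cradle, fixed: inside 130 x 130 mm, outside 136 x 136 mm, wall 3 mm, rim 40 mm above its underside, floor 3 mm thick. Origin: centre of its underside (8 mm above the table); x and y parallel to its sides. It may stand at either end of the cradle.
- cradle: Aluminium carrying cradle, fixed: plate 8 mm thick, 320 mm along its y, reaching from 150 mm in front (its -x side, towards the robot) to 85 mm behind its origin. Origin: on the table, midway between the two containers, which stand about 80 mm either side along its y. The transport lock runs on its front strip, 118 mm in front of the origin.
- lock_grip (a point): Point on the axis of the transport lock's black grip, 51 mm above the table, 15 mm below the grip's top (top at about 67 mm). The grip is an upright block, 16 mm along the cradle's y (pinch it across this), 24 mm along the cradle's x, free from 29 mm above the table upwards. It rides on a steel carriage with a bolt and slides along the cradle's +y.
- lock (a joint): Travel of the transport lock in m: 0 = fully open (at the cradle's -y end), grows as the grip slides along the cradle's +y; 0.090 = end stop, bolt home in the keeper at the +y end. Starts between 0 and 0.030. Stiff slide, about 2.5 N.
- dip_bowl: Small white dip bowl, 56 mm diameter, 26 mm tall, among the things to be sorted. Bystander, loose: leave alone. Origin: centre of its underside.
- tumbler: Open steel drinking tumbler, wider than a shaker: 64 mm diameter at the top, 85 mm tall, standing among the things to be sorted but not one of the things to be sorted. Bystander, loose: leave alone. Origin: centre of its underside.
- spoon: Serving spoon with a wooden handle, lying flat, 170 mm long along its x. Bystander, loose: leave alone. Origin: centre of its underside.
- soup_bowl: White soup bowl, 130 mm diameter, 60 mm tall. Bystander, loose: leave alone. Origin: centre of its underside.
- oval_dish: Oblong white serving dish, 75 x 170 mm, 28 mm tall. Bystander, loose: leave alone. Origin: centre of its underside.
- plate: White side plate, 140 mm diameter, 18 mm tall. Bystander, loose: leave alone. Origin: centre of its underside.
Mind the look-alikes: they are no part of the job. What is shaped like the picks1 but yellow is not meant. Leave any pink look-alike of the shaker0 alone.

How it is judged:
On the way, in this order (a step that is already met when the one before it is completed fails the run):
1. both shakers stand upright on the floor of the round tub and both toothpick boxes upright on the floor of the square pan, with the lock not yet moved to its end (horizontal distance between each of shaker0, shaker1 and tub below 0.052 m and z of each of shaker0, shaker1 in the frame of tub below 0.012 m and angle between each of shaker0, picks0, shaker1, picks1's own z axis and vertical below 0.15 rad and x of picks0 in the frame of pan between -0.052 and 0.052 m and y of picks0 in the frame of pan between -0.052 and 0.052 m and z of each of picks0, picks1 in the frame of pan below 0.012 m and x of picks1 in the frame of pan between -0.052 and 0.052 m and y of picks1 in the frame of pan between -0.052 and 0.052 m and value of joint lock below 0.045 m), for 0.2 s.
2. the transport lock is at its end stop (value of joint lock above 0.086 m), for 0.2 s.
At the end, for the whole second after the job is handed in: Both round shakers stand (within 0.15 rad of upright) on the floor of the round tub, both square toothpick boxes on the floor of the square pan, all at rest, and the transport lock is within 4 mm of its end stop (joint above 0.086) (horizontal distance between each of shaker0, shaker1 and tub below 0.052 m and z of each of shaker0, shaker1 in the frame of tub below 0.012 m and angle between each of shaker0, picks0, shaker1, picks1's own z axis and vertical below 0.15 rad and x of picks0 in the frame of pan between -0.052 and 0.052 m and y of picks0 in the frame of pan between -0.052 and 0.052 m and z of each of picks0, picks1 in the frame of pan below 0.012 m and x of picks1 in the frame of pan between -0.052 and 0.052 m and y of picks1 in the frame of pan between -0.052 and 0.052 m and value of joint lock above 0.086 m and linear speed of each of shaker0, shaker1, picks0, picks1 below 0.02 m/s); the robot touches nothing.
It fails at once if a bystander is moved by more than 30 mm (distance of any of dip_bowl, tumbler, spoon, soup_bowl, oval_dish, plate from where it was at the start of the episode above 0.03 m).
It also fails if it takes over 72 s, if anything falls off the work surface, if the arm or the gripper's body presses on something with over 40 N, if the wrist force passes 120 N, or if a joint passes its speed limit or range.

ROBOT

A 6-joint arm with a two-finger parallel gripper is mounted at the origin on the work surface. World frame = base frame: x ahead of the robot, y to its left, z up, the work surface at z = 0. Lengths are in m, angles in rad, forces in N, time in s.
With the tool pointing down it reaches from about 0.375 to 0.9 m from the base axis. Payload 3.1 kg.
Tool frame: the origin (TCP) lies on the centre line of the jaws, within the pads' length; the fingertips stand 19 mm ahead of it and the grasp point (between the pads) is the TCP; z points along the fingers, y is the line along which they close (so a half turn about z gives the same grasp; the last joint's range is limited). The gripper opens to 85 mm and grips with 20 to 120 N. Pads are 22 mm wide; open, the fingers measure 114 mm over their backs; the gripper's body (76 mm by 85 mm) begins 54 mm behind the grasp point. The pads swing forward as they close: fully open they stand 13 mm farther back than shut.
Start: joints at [1.155, 0.527, 1.433, -0, 1.181, -0.178], TCP at [0.147, 0.607, 0.25] pointing down, gripper open.
Joint ranges: [-3.08, 3.08], [-0.75, 2.2], [0.22, 2.44], [-1.43, 4.57], [0, 2.65], [-2.85, 2.85]. Speed limits (rad/s): [2.79, 2.79, 3.14, 3.14, 3.14, 3.14].

INTERFACE

Orientations are given as a unit quaternion [x, y, z, w].
In Python, from station import manip, cams, sign_off gives the robot as it stands.
- The arm moves only by the tool carry_out, never from a script. Its argument "targets" is a list that holds one entry, the list of rows, each a list of 7 numbers: the shift along the tool's x, y, z in cm, then the turn, a rotation vector about the tool's x, y, z in degrees, then the finger opening in cm, from 0 to 8.54. A call has 1 to 12 rows; each row is the pose to reach, as a shift and turn from the pose commanded when the call began, along the tool's axes at that moment; what a row does not reach only later rows make up. A row lasts 1/12 s, in which the tool goes at most 41.7 mm and 7.16 degrees, less where a joint would pass 70% of its speed; a pose out of reach is approached as far as the arm can. A call with a gripper value outside its range is refused whole. The fingers move at their own pace and stop on an object; "force" is the grip in N (left out, the last holds). Time passes only in rows, so rows that repeat a pose let the fingers close. It gives the time, the measured TCP pose, the force, the opening and the grip force at its end, in the units of the state.
- manip.sense(): the state, without advancing time (a new reading comes with each control period).
- cams.snapshot(name): name is "side" or "top"; returns the picture (400x640x3 uint8, red, green, blue); there is no depth.
- cams.camera_info(name): a dict with "K" (3x3 intrinsics, pixels), "T" (4x4, takes a point from camera to world coordinates). Camera axes: x right, y down, z forward; pixel columns grow to the right and rows downward; lengths in m; the calibration is good to about 2 mm. A picture is of the moment at which its call begins. camera_info takes no time and is no camera call.
- sign_off(): hands the job in; it is judged then, once.
The state is a dict: "t": time; "q": joint angles; "qd": joint speeds; "tau": joint torques, N m; "tcp_pos": TCP position; "tool_rot": TCP orientation; "force": force on the tool from outside, world axes, zero at the start; "ft_torque": the same for the moment, N m; "finger_gap": opening from 0.0 (shut) to 1.0 (fully open); "gripper_force": force on a finger pad.
Only numpy, scipy, OpenCV 4.12 (cv2) and the standard library are available. Lean on these libraries where they do the work, as an engineer would, in place of code of your own. Each camera call takes 0.05 s, during which the arm holds its last target. There are 200 camera calls.

## Working session

There is one attempt and no reset: what is moved stays moved. The work goes in short steps, Python scripts to look and compute and a tool call to move; the robot and the scene stay as the last step left them, time stands still between calls to the robot, and variables do not carry over. Pictures are saved under pics/ and viewed, at most 10 in all, crops included, and the job is handed in when it is done.

Besides the shell and the picture viewer there is one more tool, called after "Request:" as a command line: name --argument value ..., lists and objects as JSON in quotes. carry_out: Moves the arm, as the interface text tells. Its arguments: {"type":"object","properties":{"targets":{"type":"array"},"force":{"type":"number"}},"required":["targets"]}

```bash
mkdir -p pics; ls
python3 - <<'E'
from station import manip, cams
import cv2,numpy as np
s=manip.sense();print(s)
for n in("top","side"):
    im=cams.snapshot(n);cv2.imwrite(f"pics/{n}0.png",im[:,:,::-1]);i=cams.camera_info(n);print(n,np.round(i["K"],1).tolist(),np.round(i["T"],4).tolist())
E
```

```text
pics
{'t': 0.0, 'q': array([ 1.15449867e+00,  5.28483488e-01,  1.43389904e+00,  1.20129958e-05,
        1.18136363e+00, -1.78465183e-01]), 'qd': array([-0.00033449, -0.00018361,  0.0007997 , -0.00124814,  0.00014866,
       -0.00029306]), 'tau': array([-1.60455351e-03, -4.42346442e+01, -1.78030711e+01, -1.58559210e-04,
        8.19886685e-03,  4.90463307e-06]), 'tcp_pos': array([0.14692236, 0.60680279, 0.24932395]), 'tool_rot': array([ 1.18638371e-01,  9.92936945e-01, -1.02786267e-03, -3.20817761e-04]), 'force': array([-0.12457931,  0.3432489 , -0.50770037]), 'ft_torque': array([-0.0249732 , -0.01568304, -0.00307417]), 'gripper_force': 0.0, 'finger_gap': 0.9996743733767063}
top [[368.8, 0.0, 318.0], [0.0, 368.8, 205.3], [0.0, 0.0, 1.0]] [[-0.0234, -0.9749, 0.2213, 0.3024], [-0.9997, 0.0235, -0.0021, -0.0675], [-0.0031, -0.2213, -0.9752, 1.2155], [0.0, 0.0, 0.0, 1.0]]
side [[374.9, 0.0, 324.8], [0.0, 374.9, 201.1], [0.0, 0.0, 1.0]] [[0.9739, -0.1742, 0.1457, 0.4105], [-0.227, -0.7667, 0.6005, -0.6581], [0.0071, -0.6179, -0.7862, 0.8408], [0.0, 0.0, 0.0, 1.0]]
```

View pics/top0.png

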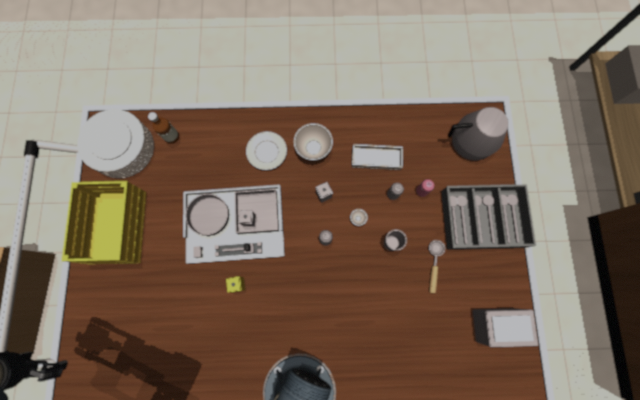

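View pics/side0.png

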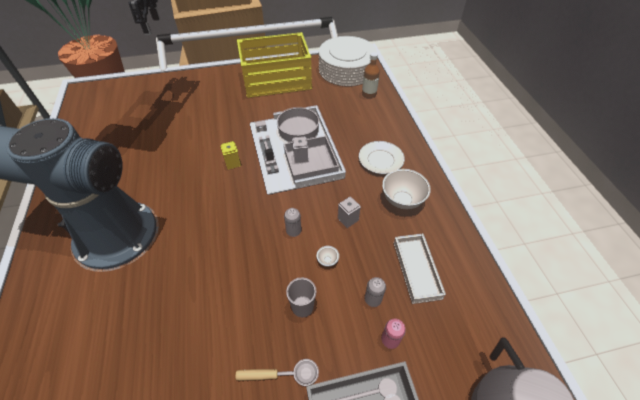

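Top view. Candidates:
- **Grey round shakers:** (326,237) and (396,190).
- **Loose grey box:** (324,191).
- **Box already in the pan:** (246,217).
- **Look-alikes to leave:** pink shaker (427,187), yellow box (234,284), tumbler (396,240).

In the side view, the shakers are at (292,221) and (375,291), and the box is at (348,211). I'll check these in one close crop.

Run:
```python
import cv2,numpy as np
t=cv2.imread("pics/top0.png");s=cv2.imread("pics/side0.png")
def g(im,x0,y0,w,h,k,W,H):
    c=cv2.resize(im[y0:y0+h,x0:x0+w],None,fx=k,fy=k,interpolation=cv2.INTER_CUBIC);c=cv2.convertScaleAbs(c,alpha=1.4,beta=15)
    for x in range(-(-x0//10)*10,x0+w,10):
        cv2.line(c,((x-x0)*k,0),((x-x0)*k,5),(0,255,255),1)
        if x%20==0: cv2.putText(c,str(x),((x-x0)*k,15),0,.35,(0,255,0),1)
    for y in range(-(-y0//10)*10,y0+h,10):
        cv2.line(c,(0,(y-y0)*k),(5,(y-y0)*k),(0,255,255),1)
        if y%20==0: cv2.putText(c,str(y),(6,(y-y0)*k+4),0,.35,(0,255,0),1)
    o=np.zeros((H,W,3),np.uint8);o[:c.shape[0],:c.shape[1]]=c[:H,:W];return o
a=np.hstack([g(t,180,180,110,85,5,550,425),g(t,305,175,50,75,5,250,425)])
b=np.hstack([g(t,380,175,30,35,5,150,175),g(s,280,190,85,35,5,425,175),g(s,360,275,45,35,5,225,175)])
cv2.imwrite("pics/crop0.png",np.vstack([a,b]))
cv2.imwrite("pics/crop1.png",g(s,245,100,105,95,6,630,570))
```

```text
(no output)
```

View pics/crop0.png

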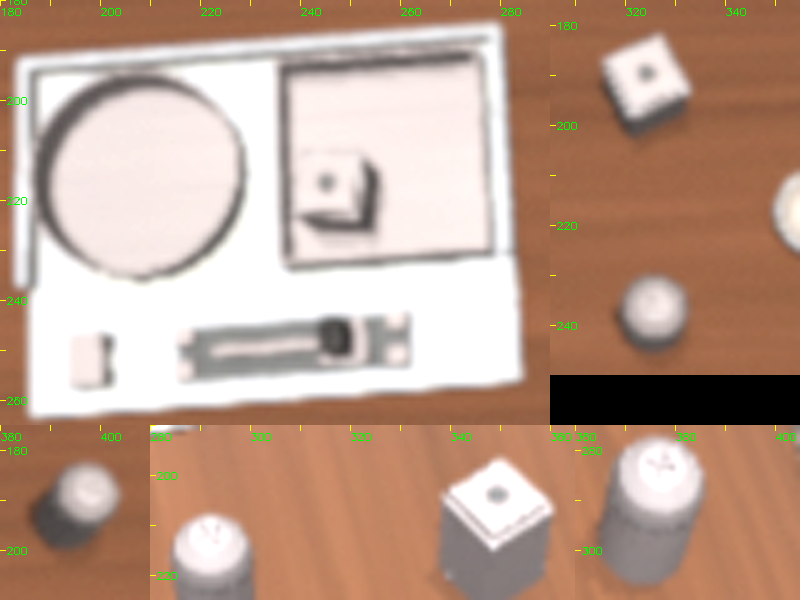

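View pics/crop1.png

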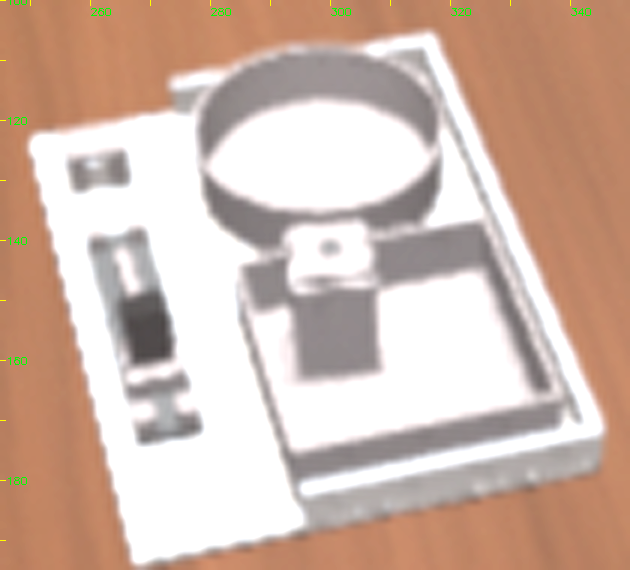

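The crop shows the two plain round shakers, the loose square box with its lid dot, and the other box in the pan's -x/+y corner. The black grip is at about (247,248) in the top view. Next I triangulate these.

```bash
cat > h.py <<'E'
import numpy as np
from station import manip,cams
C={n:cams.camera_info(n) for n in("top","side")}
def ray(n,p):
    K,T=np.array(C[n]["K"]),np.array(C[n]["T"]);return T[:3,3],T[:3,:3]@np.linalg.solve(K,[p[0],p[1],1])
def plane(n,p,z):
    o,d=ray(n,p);return o+d*(z-o[2])/d[2]
def tri(a,b):
    (o,d),(q,e)=ray("top",a),ray("side",b)
    s,t=np.linalg.lstsq(np.c_[d,-e],q-o,rcond=None)[0];A,B=o+s*d,q+t*e
    return (A+B)/2,np.linalg.norm(A-B)
E
python3 - <<'E'
from h import *
for n,a,b,z in [("picks0",(324.4,189.6),(349.4,204),.07),("shA",(326,235),(292,211),.084),("shB",(398,187),(377,282),.084),("picks1",(245.4,216.4),(300,141.3),.081),("grip",(247.2,247.6),(269.3,152),.067),("tub",(208.2,215.2),(298.2,121.3),.048),
 ("pan+x+y",(236,193),(325.8,137),.048),("pan+x-y",(275,191),(339.2,167),.048),("pan-x-y",(278.8,230),(295,181.7),.048),("pan-x+y",(237.6,233.6),(285,144.2),.048)]:
    p,g=tri(a,b);print(n,p.round(3),"gap %.4f"%g,plane("top",a,z).round(3),plane("side",b,z).round(3))
for c in [(315.6,187.4),(327,182.2),(333,193.4),(321.4,198.6)]:print("lid",plane("top",c,.067).round(4))
for c in [(187,193.5),(275,187),(284,256),(187,263)]:print("cr",plane("top",c,.008).round(4))
E
```

```text
picks0 [ 0.614 -0.092  0.069] gap 0.0001 [ 0.614 -0.092  0.07 ] [ 0.614 -0.093  0.07 ]
shA [ 0.464 -0.093  0.084] gap 0.0011 [ 0.464 -0.093  0.084] [ 0.463 -0.093  0.084]
shB [ 0.612 -0.326  0.084] gap 0.0012 [ 0.613 -0.326  0.084] [ 0.611 -0.326  0.084]
picks1 [0.531 0.159 0.079] gap 0.0014 [0.53  0.158 0.081] [0.531 0.157 0.081]
grip [0.436 0.155 0.058] gap 0.0034 [0.433 0.153 0.067] [0.437 0.147 0.067]
tub [0.546 0.285 0.048] gap 0.0051 [0.543 0.285 0.048] [0.548 0.286 0.048]
pan+x+y [0.618 0.198 0.043] gap 0.0030 [0.615 0.197 0.048] [0.618 0.194 0.048]
pan+x-y [0.626 0.071 0.036] gap 0.0078 [0.619 0.07  0.048] [0.627 0.061 0.048]
pan-x-y [0.495 0.06  0.017] gap 0.0008 [0.489 0.057 0.048] [0.492 0.033 0.048]
pan-x+y [0.485 0.189 0.047] gap 0.0084 [0.481 0.189 0.048] [0.489 0.189 0.048]
lid [ 0.6224 -0.0638  0.067 ]
lid [ 0.6389 -0.1011  0.067 ]
lid [ 0.601  -0.1193  0.067 ]
lid [ 0.5847 -0.0816  0.067 ]
cr [0.628  0.3722 0.008 ]
cr [0.6436 0.0742 0.008 ]
cr [0.4097 0.0444 0.008 ]
cr [0.3946 0.3593 0.008 ]
```

Each object's triangulated top agrees with its known height: 69 mm for the box, 84 mm for both shakers, and 79 mm for the box in the pan. The cradle yaw is about 0.05 rad, with the tub centre near (0.546,0.285) and the pan centre near (0.553,0.126).

```bash
cat > mv.py <<'E'
import sys,numpy as np
from scipy.spatial.transform import Rotation as R
from station import manip
def down(th):
    t=np.radians(th);return R.from_matrix(np.c_[[-np.sin(t),np.cos(t),0],[np.cos(t),np.sin(t),0],[0,0,-1]])
def go(way,start=None):
    s=manip.sense()
    p,r=(s["tcp_pos"],R.from_quat(s["tool_rot"])) if start is None else (np.array(start[:3]),down(start[3]))
    print("t %.2f"%s["t"],s["tcp_pos"].round(4),"th %.1f"%np.degrees(np.arctan2(*R.from_quat(s["tool_rot"]).as_matrix()[1::-1,1])),"gap %.2f cm"%(8.54*s["finger_gap"]))
    for w in way:
        d=r.inv().apply(np.array(w[:3])-p)*100;v=np.degrees((r.inv()*down(w[3])).as_rotvec())
        print(w,"->",d.round(2),v.round(1),"rows %.1f"%(np.linalg.norm(d)/4.17))
if __name__=="__main__":
    a=[list(map(float,x.split(","))) for x in sys.argv[1:]];go(a)
E
python3 - <<'E'
from mv import go
go([[.45,.25,.25,45],[.464,-.093,.25,45]])
from h import plane
print(plane("top",(378,166),.028),plane("top",(427,184),.08),plane("top",(359,217),.026))
E
```

```text
t 0.10 [0.1469 0.6068 0.2494] th 76.4 gap 8.52 cm
[0.45, 0.25, 0.25, 45] -> [-3.786e+01 -2.754e+01 -2.000e-02] [-0.1  0.  31.4] rows 11.2
[0.464, -0.093, 0.25, 45] -> [-4.730e+01 -6.055e+01  4.000e-02] [-0.1  0.  31.4] rows 18.4
[ 0.70314748 -0.27629066  0.028     ] [ 0.62138552 -0.42003645  0.08      ] [ 0.52963298 -0.20387587  0.026     ]
```

Request:
carry_out --targets '[[[-37.9,-27.5,0,0,0,31.4,7],[-37.9,-27.5,0,0,0,31.4,7],[-37.9,-27.5,0,0,0,31.4,7],[-37.9,-27.5,0,0,0,31.4,7],[-37.9,-27.5,0,0,0,31.4,7],[-37.9,-27.5,0,0,0,31.4,7],[-37.9,-27.5,0,0,0,31.4,7],[-37.9,-27.5,0,0,0,31.4,7],[-37.9,-27.5,0,0,0,31.4,7],[-37.9,-27.5,0,0,0,31.4,7],[-37.9,-27.5,0,0,0,31.4,7],[-37.9,-27.5,0,0,0,31.4,7]]]'

```text
t: 1.1
tcp_pos: [0.455, 0.2468, 0.2503]
tool_rot: [0.385, 0.923, -0.0, 0.002]
force: [0.4, -0.3, 0.8]
finger_gap: 0.816
gripper_force: 0.0
```

```bash
python3 mv.py .464,-.093,.15,45 .464,-.093,.045,45
```

```text
t 1.10 [0.455  0.2468 0.2503] th 44.7 gap 6.97 cm
[0.464, -0.093, 0.15, 45.0] -> [-24.76 -23.26  10.08] [ 0.1  0.2 -0.3] rows 8.5
[0.464, -0.093, 0.045, 45.0] -> [-24.72 -23.27  20.58] [ 0.1  0.2 -0.3] rows 9.5
```

Request:
carry_out --targets '[[[-25.2,-23.3,10,0,0,0,7],[-25.2,-23.3,10,0,0,0,7],[-25.2,-23.3,10,0,0,0,7],[-25.2,-23.3,10,0,0,0,7],[-25.2,-23.3,10,0,0,0,7],[-25.2,-23.3,10,0,0,0,7],[-25.2,-23.3,10,0,0,0,7],[-25.2,-23.3,10,0,0,0,7],[-25.2,-23.3,10,0,0,0,7],[-25.2,-23.3,10,0,0,0,7],[-25.2,-23.3,10,0,0,0,7],[-25.2,-23.3,10,0,0,0,7]]]'

```text
t: 2.1
tcp_pos: [0.4635, -0.0912, 0.1502]
tool_rot: [0.383, 0.924, 0.0, -0.001]
force: [-0.2, -0.9, 0.7]
finger_gap: 0.819
gripper_force: 0.0
```

```bash
python3 mv.py .464,-.093,.045,45
```

```text
t 2.10 [ 0.4635 -0.0912  0.1502] th 45.0 gap 6.99 cm
[0.464, -0.093, 0.045, 45.0] -> [-0.18 -0.09 10.52] [-0.  -0.1 -0. ] rows 2.5
```

Request:
carry_out --targets '[[[0,0,4,0,0,0,7],[0,0,7,0,0,0,7],[0,0,9.5,0,0,0,7],[0,0,10.5,0,0,0,7],[0,0,10.5,0,0,0,7],[0,0,10.5,0,0,0,3],[0,0,10.5,0,0,0,3],[0,0,10.5,0,0,0,3],[0,0,10.5,0,0,0,3],[0,0,10.5,0,0,0,3],[0,0,10.5,0,0,0,3],[0,0,10.5,0,0,0,3]]]' --force 35

```text
t: 3.1
tcp_pos: [0.4649, -0.0921, 0.0469]
tool_rot: [0.383, 0.924, 0.0, 0.001]
force: [0.5, 2.0, 7.3]
finger_gap: 0.484
gripper_force: 36.0
```

Run:
```python
from mv import go
go([[.464,-.093,.17,45],[.565,.266,.17,45],[.565,.266,.06,45]],[.464,-.093,.045,45])
```

```text
t 3.10 [ 0.4649 -0.0921  0.0469] th 45.0 gap 4.13 cm
[0.464, -0.093, 0.17, 45] -> [  0.    0.  -12.5] [0. 0. 0.] rows 3.0
[0.565, 0.266, 0.17, 45] -> [ 18.24  32.53 -12.5 ] [0. 0. 0.] rows 9.4
[0.565, 0.266, 0.06, 45] -> [18.24 32.53 -1.5 ] [0. 0. 0.] rows 9.0
```

Request:
carry_out --targets '[[[0,0,-4,0,0,0,3],[0,0,-8,0,0,0,3],[0,0,-12.5,0,0,0,3],[18.2,32.5,-12.5,0,0,0,3],[18.2,32.5,-12.5,0,0,0,3],[18.2,32.5,-12.5,0,0,0,3],[18.2,32.5,-12.5,0,0,0,3],[18.2,32.5,-12.5,0,0,0,3],[18.2,32.5,-12.5,0,0,0,3],[18.2,32.5,-12.5,0,0,0,3],[18.2,32.5,-12.5,0,0,0,3],[18.2,32.5,-12.5,0,0,0,3]]]'

```text
t: 4.1
tcp_pos: [0.5652, 0.2687, 0.1709]
tool_rot: [0.383, 0.924, 0.0, 0.0]
force: [0.4, -0.8, -1.8]
finger_gap: 0.483
gripper_force: 36.3
```

Request:
carry_out --targets '[[[0,0,0,0,0,0,3],[0,0,0,0,0,0,3],[0,0,0,0,0,0,3],[0,0,0,0,0,0,3]]]'

```text
t: 4.43
tcp_pos: [0.5645, 0.265, 0.1702]
tool_rot: [0.383, 0.924, -0.001, -0.0]
force: [0.0, 0.3, -0.9]
finger_gap: 0.483
gripper_force: 36.3
```

```bash
python3 - <<'E'
from station import cams
import cv2,numpy as np
t=cams.snapshot("top")[170:280,170:310,::-1];s=cams.snapshot("side")[80:200,230:370,::-1]
f=lambda i:cv2.resize(np.ascontiguousarray(i),(400*1,int(400*i.shape[0]/i.shape[1])),interpolation=cv2.INTER_CUBIC)
a,b=f(t),f(s);h=min(len(a),len(b));cv2.imwrite("pics/c2.png",np.hstack([a[:h],b[:h]]))
E
python3 mv.py .564,.267,.057,45
```

```text
t 4.53 [0.565  0.2648 0.1704] th 44.9 gap 4.11 cm
[0.564, 0.267, 0.057, 45.0] -> [ 0.22  0.1  11.34] [-0.1 -0.  -0.1] rows 2.7
```

View pics/c2.png

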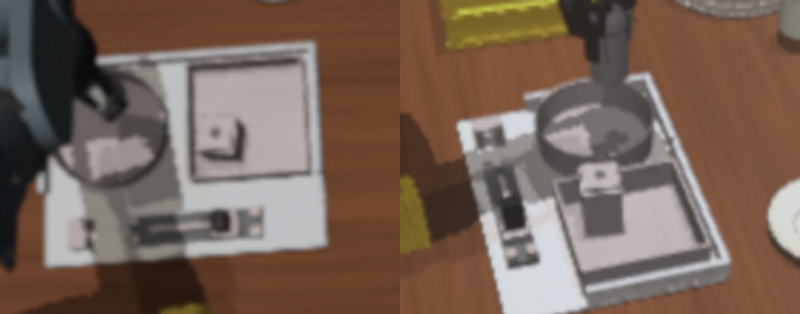

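The shaker is held upright over the tub. Now I lower it, release it and rise.

Request:
carry_out --targets '[[[0,0,4,0,0,0,3],[0,0,7,0,0,0,3],[0,0,9,0,0,0,3],[0,0,10.4,0,0,0,3],[0,0,11,0,0,0,3],[0,0,11.2,0,0,0,3],[0,0,11.2,0,0,0,3],[0,0,11.2,0,0,0,3]]]'

```text
t: 5.2
tcp_pos: [0.566, 0.2656, 0.0592]
tool_rot: [0.384, 0.924, 0.0, 0.001]
force: [0.3, -0.7, -1.3]
finger_gap: 0.479
gripper_force: 36.3
```

Request:
carry_out --targets '[[[0,0,0,0,0,0,5.6],[0,0,0,0,0,0,5.6],[0,0,0,0,0,0,5.6],[0,0,0,0,0,0,5.6],[0,0,0,0,0,0,5.6],[0,0,-3,0,0,0,5.6],[0,0,-6,0,0,0,5.6],[0,0,-10,0,0,0,5.6],[0,0,-11.2,0,0,0,5.6],[0,0,-11.2,0,0,0,5.6],[0,0,-11.2,0,0,0,5.6]]]'

```text
t: 6.12
tcp_pos: [0.5654, 0.2665, 0.1709]
tool_rot: [0.383, 0.924, 0.0, 0.001]
force: [-0.8, -0.2, -0.8]
finger_gap: 0.656
gripper_force: 0.0
```

Run:
```python
from mv import go
go([[.612,-.326,.17,45]],[.565,.266,.17,45])
go([[.612,-.326,.17,45]])
```

```text
t 6.12 [0.5654 0.2665 0.1709] th 45.0 gap 5.60 cm
[0.612, -0.326, 0.17, 45] -> [-45.18 -38.54   0.  ] [0. 0. 0.] rows 14.2
t 6.12 [0.5654 0.2665 0.1709] th 45.0 gap 5.60 cm
[0.612, -0.326, 0.17, 45] -> [-45.2  -38.59   0.07] [ 0.1  0.  -0. ] rows 14.3
```

Request:
carry_out --targets '[[[-30,-25.6,0,0,0,0,6.5],[-30,-25.6,0,0,0,0,6.5],[-30,-25.6,0,0,0,0,6.5],[-30,-25.6,0,0,0,0,6.5],[-30,-25.6,0,0,0,0,6.5],[-30,-25.6,0,0,0,0,6.5],[-30,-25.6,0,0,0,0,6.5],[-30,-25.6,0,0,0,0,6.5],[-30,-25.6,0,0,0,0,6.5],[-30,-25.6,0,0,0,0,6.5]]]'

```text
t: 6.95
tcp_pos: [0.5955, -0.1316, 0.1678]
tool_rot: [0.385, 0.923, -0.001, -0.001]
force: [0.1, 0.1, 0.5]
finger_gap: 0.756
gripper_force: 0.0
```

Request:
carry_out --targets '[[[-15.2,-12.9,0,0,0,0,6.5],[-15.2,-12.9,0,0,0,0,6.5],[-15.2,-12.9,0,0,0,0,6.5],[-15.2,-12.9,0,0,0,0,6.5],[-15.2,-12.9,0,0,0,0,6.5],[-15.2,-12.9,0,0,0,0,6.5],[-15.2,-12.9,0,0,0,0,6.5],[-15.2,-12.9,0,0,0,0,6.5],[-15.2,-12.9,0,0,0,0,6.5]]]'

```text
t: 7.7
tcp_pos: [0.6116, -0.3233, 0.1686]
tool_rot: [0.382, 0.924, 0.001, -0.002]
force: [0.8, -1.0, 0.2]
finger_gap: 0.765
gripper_force: 0.0
```

Run:
```python
from mv import go
go([[.612,-.326,.047,45]])
```

```text
t 7.70 [ 0.6116 -0.3233  0.1686] th 45.0 gap 6.53 cm
[0.612, -0.326, 0.047, 45] -> [-0.27 -0.16 12.16] [-0.  -0.2  0. ] rows 2.9
```

Request:
carry_out --targets '[[[0,0,4,0,0,0,6.5],[0,0,8,0,0,0,6.5],[0,0,11,0,0,0,6.5],[0,0,12.3,0,0,0,6.5],[0,0,12.3,0,0,0,6.5],[0,0,12.3,0,0,0,3],[0,0,12.3,0,0,0,3],[0,0,12.3,0,0,0,3],[0,0,12.3,0,0,0,3],[0,0,12.3,0,0,0,3],[0,0,12.3,0,0,0,3],[0,0,12.3,0,0,0,3]]]'

```text
t: 8.7
tcp_pos: [0.6137, -0.3263, 0.0497]
tool_rot: [0.383, 0.924, -0.0, 0.002]
force: [0.4, 0.0, 6.1]
finger_gap: 0.481
gripper_force: 36.1
```

Run:
```python
from mv import go
from h import *
go([[.612,-.326,.18,45],[.60,-.05,.18,45],[.528,.303,.18,45]],[.612,-.326,.047,45])
go([[.612,-.326,.18,45],[.60,-.05,.18,45],[.528,.303,.18,45]])
# where did shaker 1 end up
import cv2
t=cams.snapshot("top");s=cams.snapshot("side")
f=lambda i:cv2.resize(np.ascontiguousarray(i[:,:,::-1]),None,fx=5,fy=5,interpolation=cv2.INTER_CUBIC)
cv2.imwrite("pics/c3.png",np.hstack([f(t[180:265,180:260]),f(s[85:170,275:350])]))
```

```text
t 8.70 [ 0.6137 -0.3263  0.0497] th 45.0 gap 4.11 cm
[0.612, -0.326, 0.18, 45] -> [  0.    0.  -13.3] [0. 0. 0.] rows 3.2
[0.6, -0.05, 0.18, 45] -> [ 20.36  18.67 -13.3 ] [0. 0. 0.] rows 7.4
[0.528, 0.303, 0.18, 45] -> [ 50.42  38.54 -13.3 ] [0. 0. 0.] rows 15.5
t 8.70 [ 0.6137 -0.3263  0.0497] th 45.0 gap 4.11 cm
[0.612, -0.326, 0.18, 45] -> [  0.09  -0.08 -13.03] [ 0.1  0.2 -0. ] rows 3.1
[0.6, -0.05, 0.18, 45] -> [ 20.47  18.57 -13.1 ] [ 0.1  0.2 -0. ] rows 7.3
[0.528, 0.303, 0.18, 45] -> [ 50.53  38.42 -13.19] [ 0.1  0.2 -0. ] rows 15.5
```

View pics/c3.png

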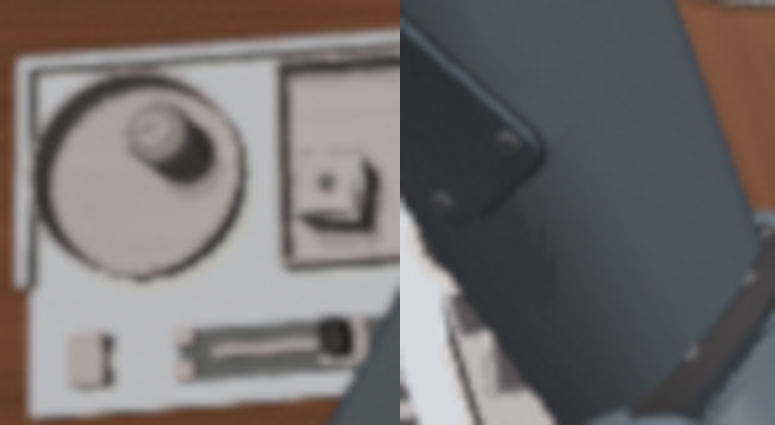

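Request:
carry_out --targets '[[[0,0,-4,0,0,0,3],[0,0,-8,0,0,0,3],[0,0,-12,0,0,0,3],[20.4,18.7,-14.3,0,0,0,3],[20.4,18.7,-14.3,0,0,0,3],[20.4,18.7,-14.3,0,0,0,3],[20.4,18.7,-14.3,0,0,0,3],[20.4,18.7,-14.3,0,0,0,3],[20.4,18.7,-14.3,0,0,0,3],[20.4,18.7,-14.3,0,0,0,3]]]'

```text
t: 9.63
tcp_pos: [0.5993, -0.0453, 0.1909]
tool_rot: [0.382, 0.924, 0.0, -0.001]
force: [-1.0, -0.5, -1.2]
finger_gap: 0.486
gripper_force: 36.0
```

Request:
carry_out --targets '[[[30.1,19.9,0,0,0,0,3],[30.1,19.9,0,0,0,0,3],[30.1,19.9,0,0,0,0,3],[30.1,19.9,0,0,0,0,3],[30.1,19.9,0,0,0,0,3],[30.1,19.9,0,0,0,0,3],[30.1,19.9,0,0,0,0,3],[30.1,19.9,0,0,0,0,3],[30.1,19.9,0,0,0,0,3],[30.1,19.9,0,0,0,0,3],[30.1,19.9,0,0,0,0,3],[30.1,19.9,0,0,0,0,3]]]'

```text
t: 10.63
tcp_pos: [0.5284, 0.3041, 0.1903]
tool_rot: [0.383, 0.924, -0.0, 0.0]
force: [0.1, -0.3, -0.7]
finger_gap: 0.483
gripper_force: 36.0
```

Run:
```python
from mv import go
from h import *
go([[.528,.303,.0617,45]])
print(plane("top",(211.4,206.4),.096))
```

```text
t 10.63 [0.5284 0.3041 0.1903] th 45.0 gap 4.13 cm
[0.528, 0.303, 0.0617, 45] -> [-0.05 -0.1  12.86] [-0.  0.  0.] rows 3.1
[0.56086145 0.26179685 0.096     ]
```

Request:
carry_out --targets '[[[0,0,4,0,0,0,3],[0,0,8,0,0,0,3],[0,0,10.5,0,0,0,3],[0,0,12,0,0,0,3],[0,0,12.6,0,0,0,3],[0,0,12.9,0,0,0,3],[0,0,12.9,0,0,0,3],[0,0,12.9,0,0,0,3]]]'

```text
t: 11.3
tcp_pos: [0.5298, 0.3035, 0.0624]
tool_rot: [0.384, 0.923, 0.001, 0.001]
force: [-0.2, 0.3, -0.6]
finger_gap: 0.475
gripper_force: 36.0
```

Request:
carry_out --targets '[[[0,0,0,0,0,0,5.6],[0,0,0,0,0,0,5.6],[0,0,0,0,0,0,5.6],[0,0,0,0,0,0,5.6],[0,0,0,0,0,0,5.6],[0,0,-3,0,0,0,5.6],[0,0,-6,0,0,0,5.6],[0,0,-10,0,0,0,5.6],[0,0,-12.9,0,0,0,5.6],[0,0,-12.9,0,0,0,5.6],[0,0,-12.9,0,0,0,5.6]]]'

```text
t: 12.22
tcp_pos: [0.5297, 0.3052, 0.1927]
tool_rot: [0.383, 0.924, 0.002, 0.002]
force: [0.4, 0.0, -0.2]
finger_gap: 0.66
gripper_force: 0.0
```

Run:
```python
from mv import go
go([[.613,-.092,.19,24.8]],[.528,.303,.19,45])
go([[.613,-.092,.19,24.8]])
```

```text
t 12.22 [0.5297 0.3052 0.1927] th 45.0 gap 5.63 cm
[0.613, -0.092, 0.19, 24.8] -> [-33.94 -21.92   0.  ] [ 0.   0.  20.2] rows 9.7
t 12.22 [0.5297 0.3052 0.1927] th 45.0 gap 5.63 cm
[0.613, -0.092, 0.19, 24.8] -> [-33.97 -22.19   0.24] [ 0.3  0.1 20.2] rows 9.7
```

Request:
carry_out --targets '[[[-33.9,-22,0,0,0,20.2,7.5],[-33.9,-22,0,0,0,20.2,7.5],[-33.9,-22,0,0,0,20.2,7.5],[-33.9,-22,0,0,0,20.2,7.5],[-33.9,-22,0,0,0,20.2,7.5],[-33.9,-22,0,0,0,20.2,7.5],[-33.9,-22,0,0,0,20.2,7.5],[-33.9,-22,0,0,0,20.2,7.5],[-33.9,-22,0,0,0,20.2,7.5],[-33.9,-22,0,0,0,20.2,7.5],[-33.9,-22,0,0,0,20.2,7.5],[-33.9,-22,0,0,0,20.2,7.5]]]'

```text
t: 13.22
tcp_pos: [0.6116, -0.0923, 0.1883]
tool_rot: [0.54, 0.841, -0.0, -0.002]
force: [0.5, 0.7, -0.6]
finger_gap: 0.876
gripper_force: 0.0
```

Request:
carry_out --targets '[[[0,0,3,0,0,0,7.5],[0,0,5,0,0,0,7.5],[0,0,5,0,0,0,7.5]]]'

```text
t: 13.47
tcp_pos: [0.6082, -0.0878, 0.1353]
tool_rot: [0.538, 0.843, -0.001, -0.006]
force: [-0.8, 0.2, -0.5]
finger_gap: 0.874
gripper_force: 0.0
```

```bash
python3 mv.py .613,-.092,.047,24.8
python3 - <<'E'
from h import *
import cv2
t=cams.snapshot("top");s=cams.snapshot("side")
f=lambda i:cv2.resize(np.ascontiguousarray(i[:,:,::-1]),None,fx=5,fy=5,interpolation=cv2.INTER_CUBIC)
cv2.imwrite("pics/c4.png",np.hstack([f(t[180:265,180:255]),f(s[145:230,310:390])]))
E
```

```text
t 13.47 [ 0.6082 -0.0878  0.1353] th 24.9 gap 7.47 cm
[0.613, -0.092, 0.047, 24.8] -> [-0.66  0.33  8.82] [-0.5 -0.5  0.1] rows 2.1
```

View pics/c4.png

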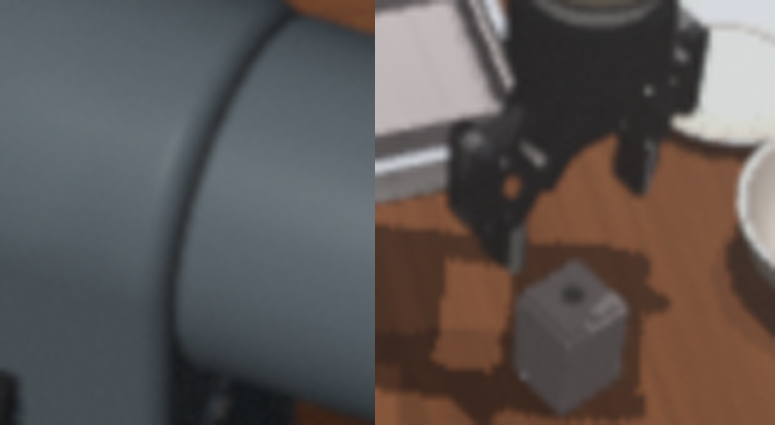

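The box stands between the open fingers and is lined up with the closing axis. I check that the arm has settled before going down.

```bash
python3 mv.py .613,-.092,.047,24.8
```

```text
t 13.57 [ 0.6112 -0.0888  0.139 ] th 24.9 gap 7.48 cm
[0.613, -0.092, 0.047, 24.8] -> [-0.39  0.06  9.2 ] [-0.2 -0.2  0.1] rows 2.2
```

Request:
carry_out --targets '[[[-0.1,0,3,0,0,0,7.5],[-0.1,0,6,0,0,0,7.5],[-0.1,0,8,0,0,0,7.5],[-0.1,0,9.3,0,0,0,7.5],[-0.1,0,9.3,0,0,0,7.5],[-0.1,0,9.3,0,0,0,3],[-0.1,0,9.3,0,0,0,3],[-0.1,0,9.3,0,0,0,3],[-0.1,0,9.3,0,0,0,3],[-0.1,0,9.3,0,0,0,3],[-0.1,0,9.3,0,0,0,3],[-0.1,0,9.3,0,0,0,3]]]'

```text
t: 14.57
tcp_pos: [0.6144, -0.092, 0.0493]
tool_rot: [0.539, 0.842, 0.001, 0.002]
force: [0.0, 0.1, 6.1]
finger_gap: 0.488
gripper_force: 36.4
```

Run:
```python
from mv import go
W=[[.613,-.092,.18,24.8],[.553,.098,.18,2.9]]
go(W);go(W,[.613,-.093,.047,24.8])
```

```text
t 14.57 [ 0.6144 -0.092   0.0493] th 24.8 gap 4.17 cm
[0.613, -0.092, 0.18, 24.8] -> [  0.03  -0.09 -13.07] [ 0.2  0.1 -0. ] rows 3.1
[0.553, 0.098, 0.18, 2.9] -> [ 19.79   2.42 -13.11] [ 0.2  0.1 21.9] rows 5.7
t 14.57 [ 0.6144 -0.092   0.0493] th 24.8 gap 4.17 cm
[0.613, -0.092, 0.18, 24.8] -> [  0.09   0.04 -13.3 ] [0. 0. 0.] rows 3.2
[0.553, 0.098, 0.18, 2.9] -> [ 19.86   2.56 -13.3 ] [ 0.   0.  21.9] rows 5.8
```

Request:
carry_out --targets '[[[0,0,-4,0,0,0,3],[0,0,-8,0,0,0,3],[0,0,-13,0,0,0,3],[19.8,2.5,-13.3,0,0,21.9,3],[19.8,2.5,-13.3,0,0,21.9,3],[19.8,2.5,-13.3,0,0,21.9,3],[19.8,2.5,-13.3,0,0,21.9,3],[19.8,2.5,-13.3,0,0,21.9,3],[19.8,2.5,-13.3,0,0,21.9,3],[19.8,2.5,-13.3,0,0,21.9,3],[19.8,2.5,-13.3,0,0,21.9,3],[19.8,2.5,-13.3,0,0,21.9,3]]]'

```text
t: 15.57
tcp_pos: [0.5534, 0.0975, 0.1804]
tool_rot: [0.69, 0.724, 0.0, 0.0]
force: [0.3, -0.6, -0.6]
finger_gap: 0.489
gripper_force: 36.2
```

Request:
carry_out --targets '[[[0,0,0,0,0,0,3],[0,0,0,0,0,0,3],[0,0,0,0,0,0,3],[0,0,0,0,0,0,3]]]'

```text
t: 15.9
tcp_pos: [0.5528, 0.0979, 0.1802]
tool_rot: [0.69, 0.724, -0.0, -0.0]
force: [0.0, -1.5, -0.9]
finger_gap: 0.486
gripper_force: 36.2
```

```bash
python3 mv.py .553,.098,.0605,2.9;python3 - <<'E'
from h import *
import cv2
t=cams.snapshot("top");s=cams.snapshot("side")
f=lambda i:cv2.resize(np.ascontiguousarray(i[:,:,::-1]),None,fx=4,fy=4,interpolation=cv2.INTER_CUBIC)
cv2.imwrite("pics/c5.png",np.hstack([f(t[170:270,180:290]),f(s[80:180,260:350])]))
E
```

```text
t 15.90 [0.5528 0.0979 0.1802] th 2.8 gap 4.15 cm
[0.553, 0.098, 0.0605, 2.9] -> [1.000e-02 2.000e-02 1.197e+01] [-0.   0.  -0.1] rows 2.9
```

View pics/c5.png

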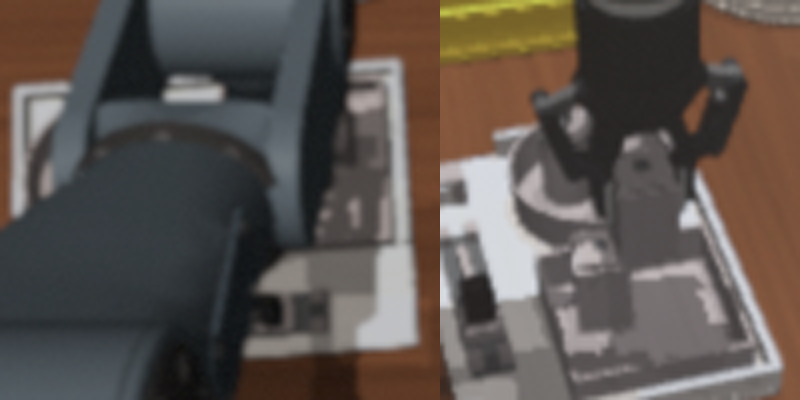

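The box is held upright above the pan, clear of picks1. Lowering it now.

Request:
carry_out --targets '[[[0,0,4,0,0,0,3],[0,0,7.5,0,0,0,3],[0,0,10,0,0,0,3],[0,0,11.3,0,0,0,3],[0,0,11.8,0,0,0,3],[0,0,12,0,0,0,3],[0,0,12,0,0,0,3],[0,0,12,0,0,0,3]]]'

```text
t: 16.67
tcp_pos: [0.5534, 0.0986, 0.061]
tool_rot: [0.689, 0.725, 0.001, 0.001]
force: [-0.7, 0.1, -0.5]
finger_gap: 0.491
gripper_force: 36.3
```

Request:
carry_out --targets '[[[0,0,0,0,0,0,5.6],[0,0,0,0,0,0,5.6],[0,0,0,0,0,0,5.6],[0,0,0,0,0,0,5.6],[0,0,0,0,0,0,5.6],[0,0,-3,0,0,0,5.6],[0,0,-6,0,0,0,5.6],[0,0,-10,0,0,0,5.6],[0,0,-12,0,0,0,5.6],[0,0,-12,0,0,0,5.6],[0,0,-12,0,0,0,5.6]]]'

```text
t: 17.58
tcp_pos: [0.5533, 0.0986, 0.1817]
tool_rot: [0.689, 0.725, 0.001, 0.001]
force: [-1.4, 0.3, -0.4]
finger_gap: 0.655
gripper_force: 0.0
```

Run:
```python
from mv import go
W=[[.47,-.1,.25,92.9],[.435,.153,.18,92.9]]
go(W);go(W,[.553,.098,.18,2.9])
```

```text
t 17.58 [0.5533 0.0986 0.1817] th 2.9 gap 5.60 cm
[0.47, -0.1, 0.25, 92.9] -> [-19.42  -9.3   -6.86] [  0.1   0.2 -90. ] rows 5.4
[0.435, 0.153, 0.18, 92.9] -> [  6.02 -11.55   0.13] [  0.1   0.2 -90. ] rows 3.1
t 17.58 [0.5533 0.0986 0.1817] th 2.9 gap 5.60 cm
[0.47, -0.1, 0.25, 92.9] -> [-19.35  -9.29  -7.  ] [  0.   0. -90.] rows 5.4
[0.435, 0.153, 0.18, 92.9] -> [  6.09 -11.51   0.  ] [  0.   0. -90.] rows 3.1
```

Request:
carry_out --targets '[[[-19.4,-9.3,-7,0,0,-80,4.5],[-19.4,-9.3,-7,0,0,-80,4.5],[-19.4,-9.3,-7,0,0,-80,4.5],[-19.4,-9.3,-7,0,0,-80,4.5],[-19.4,-9.3,-7,0,0,-80,4.5],[-19.4,-9.3,-7,0,0,-80,4.5],[-19.4,-9.3,-7,0,0,-80,4.5],[-19.4,-9.3,-7,0,0,-80,4.5],[-19.4,-9.3,-7,0,0,-80,4.5],[-19.4,-9.3,-7,0,0,-80,4.5],[-19.4,-9.3,-7,0,0,-80,4.5],[-19.4,-9.3,-7,0,0,-80,4.5]]]'

```text
t: 18.58
tcp_pos: [0.4683, -0.0995, 0.2484]
tool_rot: [0.06, 0.998, 0.001, -0.002]
force: [-0.2, 0.1, 0.5]
finger_gap: 0.53
gripper_force: 0.0
```

Run:
```python
from h import *
import cv2
from mv import go
W=[[.435,.154,.15,92.9]]
go(W);go(W,[.47,-.1,.25,82.9])
t=cams.snapshot("top");s=cams.snapshot("side")
cv2.imwrite("pics/top6.png",t[:,:,::-1]);cv2.imwrite("pics/side6.png",s[:,:,::-1])
for n,im,(x0,y0,x1,y1) in(("top",t,(215,240,262,258)),("side",s,(255,135,280,170))):
    m=(im[y0:y1,x0:x1].max(2)<60).astype(np.uint8)
    k,_,st,c=cv2.connectedComponentsWithStats(m)
    print(n,[(st[i].tolist(),(c[i]+[x0,y0]).round(1).tolist()) for i in range(1,k) if st[i][4]>8])
f=lambda i:cv2.resize(np.ascontiguousarray(i[:,:,::-1]),None,fx=4,fy=4,interpolation=cv2.INTER_CUBIC)
cv2.imwrite("pics/c6.png",np.hstack([f(t[180:265,180:285]),f(s[95:180,255:345])]))
```

```text
t 18.58 [ 0.4683 -0.0995  0.2484] th 83.2 gap 4.52 cm
[0.435, 0.154, 0.15, 92.9] -> [ 6.28 24.76  9.9 ] [ 0.1 -0.2 -9.7] rows 6.6
t 18.58 [ 0.4683 -0.0995  0.2484] th 83.2 gap 4.52 cm
[0.435, 0.154, 0.15, 92.9] -> [ 6.61 24.77 10.  ] [  0.   0. -10.] rows 6.6
top [([29, 4, 6, 7, 30], [246.7, 247.0])]
side [([16, 0, 9, 6, 31], [276.1, 136.5]), ([10, 14, 8, 11, 66], [269.0, 154.2])]
```

View pics/c6.png

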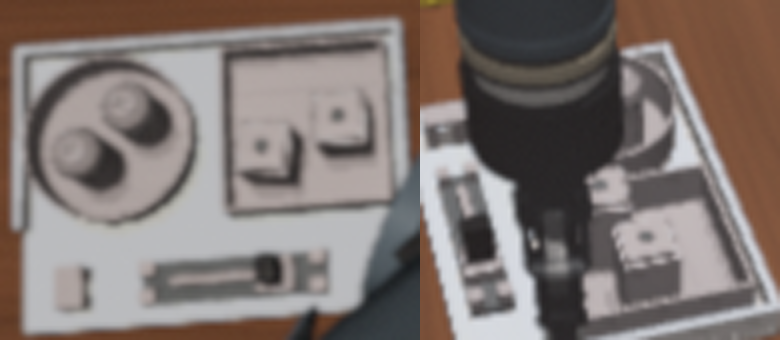

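All four items stand upright: the shakers in the tub, and both boxes in the pan with a gap between them. The grip is still at (247,247). Next comes the lock.

Request:
carry_out --targets '[[[6.7,24.7,10,0,0,-10,5],[6.7,24.7,10,0,0,-10,5],[6.7,24.7,10,0,0,-10,5],[6.7,24.7,10,0,0,-10,5],[6.7,24.7,10,0,0,-10,5],[6.7,24.7,10,0,0,-10,5],[6.7,24.7,10,0,0,-10,5],[6.7,24.7,10,0,0,-10,5],[6.7,24.7,10,0,0,-10,5],[6.7,24.7,10,0,0,-10,5],[6.7,24.7,10,0,0,-10,5]]]'

```text
t: 19.6
tcp_pos: [0.4342, 0.1526, 0.1504]
tool_rot: [-0.024, 1.0, -0.0, 0.0]
force: [-0.9, -0.2, -0.4]
finger_gap: 0.583
gripper_force: 0.0
```

Run:
```python
from h import *
from mv import go
print(plane("top",(246.7,247.0),.062),plane("side",(268.7,152),.067))
go([[.434,.153,.053,92.9]])
```

```text
[0.43570705 0.15599305 0.062     ] [0.43560426 0.14707945 0.067     ]
t 19.60 [0.4342 0.1526 0.1504] th 92.7 gap 4.98 cm
[0.434, 0.153, 0.053, 92.9] -> [0.03 0.04 9.74] [-0.   0.  -0.2] rows 2.3
```

Request:
carry_out --targets '[[[0,0,3,0,0,0,5],[0,0,6,0,0,0,5],[0,0,8.5,0,0,0,5],[0,0,9.7,0,0,0,5],[0,0,9.7,0,0,0,5],[0,0,9.7,0,0,0,1],[0,0,9.7,0,0,0,1],[0,0,9.7,0,0,0,1],[0,0,9.7,0,0,0,1],[0,0,9.7,0,0,0,1],[0,0,9.7,0,0,0,1],[0,0,9.7,0,0,0,1]]]'

```text
t: 20.6
tcp_pos: [0.4347, 0.1534, 0.0546]
tool_rot: [-0.025, 1.0, -0.0, 0.002]
force: [-0.1, -2.7, 7.5]
finger_gap: 0.176
gripper_force: 36.3
```

Run:
```python
from h import *
from mv import go
go([])
# rail / bolt line direction from initial top picture points (front edge, back of strip)
import cv2
t=cv2.imread("pics/top6.png")
a,b=plane("top",(217,252.5),.02),plane("top",(261,249),.02);print(a,b,np.degrees(np.arctan2(a[1]-b[1],a[0]-b[0])))
print("keeper",plane("top",(198,252),.03))
```

```text
t 20.60 [0.4347 0.1534 0.0546] th 92.9 gap 1.50 cm
[0.42505219 0.25983952 0.02      ] [0.43297985 0.11767982 0.02      ] 93.19184479636633
keeper [0.42707187 0.31813724 0.03      ]
```

Request:
carry_out --targets '[[[0,0.7,0,0,0,0,1],[0,1.5,0,0,0,0,1],[0,2.3,0,0,0,0,1],[0,3.1,0,0,0,0,1],[0,3.9,0,0,0,0,1],[0,4.7,0,0,0,0,1],[0,5.3,0,0,0,0,1],[0,5.8,0,0,0,0,1],[0,5.8,0,0,0,0,1]]]'

```text
t: 21.35
tcp_pos: [0.4316, 0.2125, 0.0546]
tool_rot: [-0.025, 1.0, 0.0, 0.002]
force: [-0.2, 2.6, 7.1]
finger_gap: 0.179
gripper_force: 36.2
```

Request:
carry_out --targets '[[[0,0.3,0,0,0,0,1],[0,0.6,0,0,0,0,1],[0,0.9,0,0,0,0,1],[0,1.2,0,0,0,0,1],[0,1.2,0,0,0,0,1]]]'

```text
t: 21.77
tcp_pos: [0.4311, 0.224, 0.0546]
tool_rot: [-0.025, 1.0, 0.0, 0.002]
force: [0.2, -0.0, 5.7]
finger_gap: 0.184
gripper_force: 36.2
```

Request:
carry_out --targets '[[[0,0.3,0,0,0,0,1],[0,0.6,0,0,0,0,1],[0,0.9,0,0,0,0,1],[0,1.0,0,0,0,0,1]]]'

```text
t: 22.1
tcp_pos: [0.4305, 0.2337, 0.0546]
tool_rot: [-0.025, 1.0, 0.0, 0.001]
force: [0.8, -3.2, 5.1]
finger_gap: 0.183
gripper_force: 36.2
```

Request:
carry_out --targets '[[[0,0.3,0,0,0,0,1],[0,0.6,0,0,0,0,1],[0,0.6,0,0,0,0,1]]]'

```text
t: 22.35
tcp_pos: [0.4304, 0.2355, 0.0546]
tool_rot: [-0.027, 1.0, -0.003, 0.0]
force: [4.3, -24.1, 8.5]
finger_gap: 0.183
gripper_force: 37.0
```

The force rose to 24 N at the end stop after about 82 mm of travel. I ease the push without pulling back, release and rise.

Request:
carry_out --targets '[[[0,-0.25,0,0,0,0,1],[0,-0.25,0,0,0,0,4],[0,-0.25,0,0,0,0,4],[0,-0.3,0,0,0,0,4],[0,-0.3,0,0,0,0,4],[0,-0.3,-3,0,0,0,4],[0,-0.3,-6,0,0,0,4],[0,-0.3,-10,0,0,0,4],[0,-0.3,-14,0,0,0,4],[0,-0.3,-18,0,0,0,4],[0,-0.3,-18,0,0,0,4]]]'

```text
t: 23.27
tcp_pos: [0.4335, 0.2384, 0.2404]
tool_rot: [-0.026, 1.0, 0.002, 0.008]
force: [1.0, 0.5, 0.6]
finger_gap: 0.468
gripper_force: 0.0
```

Request:
carry_out --targets '[[[0,-35,-18,0,0,0,4],[0,-35,0,0,0,0,4],[0,-35,0,0,0,0,4],[0,-35,0,0,0,0,4],[0,-35,0,0,0,0,4],[0,-35,0,0,0,0,4],[0,-35,0,0,0,0,4],[0,-35,0,0,0,0,4],[0,-35,0,0,0,0,4],[0,-35,0,0,0,0,4],[0,-35,0,0,0,0,4],[0,-35,0,0,0,0,4]]]'

```text
t: 24.27
tcp_pos: [0.4463, -0.1119, 0.2327]
tool_rot: [-0.025, 1.0, 0.001, -0.001]
force: [-0.5, 0.2, -0.6]
finger_gap: 0.471
gripper_force: 0.0
```

Run:
```python
from h import *
import cv2
t=cams.snapshot("top");s=cams.snapshot("side")
x0,y0=190,238;m=(t[y0:262,x0:265].max(2)<60).astype(np.uint8)
k,_,st,c=cv2.connectedComponentsWithStats(m)
for i in range(1,k):
    if st[i][4]>8: print(st[i],(c[i]+[x0,y0]).round(1),plane("top",c[i]+[x0,y0],.062).round(4))
f=lambda i:cv2.resize(np.ascontiguousarray(i[:,:,::-1]),None,fx=4,fy=4,interpolation=cv2.INTER_CUBIC)
cv2.imwrite("pics/c7.png",np.hstack([f(t[180:265,180:285]),f(s[95:180,255:345])]))
```

```text
[30  8  6  7 35] [222.5 248.7] [0.4321 0.2316 0.062 ]
```

View pics/c7.png

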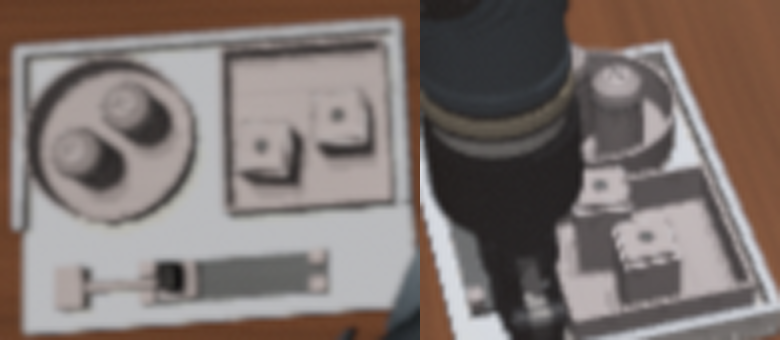

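Bolt in the keeper, and the four items still stand. However, the image puts the travel at about 76 mm against 82 mm measured by the arm. I'll re-grip and push once more to be sure.

Request:
carry_out --targets '[[[0,35,0,0,0,0,4],[0,35,0,0,0,0,4],[0,35,0,0,0,0,4],[0,35,0,0,0,0,4],[0,35,0,0,0,0,4],[0,35,0,0,0,0,4],[0,35,0,0,0,0,4],[0,35,0,0,0,0,4],[0,35,0,0,0,0,4],[0,35,0,0,0,0,4],[0,35,0,0,0,0,4],[0,35,0,0,0,0,4]]]'

```text
t: 25.37
tcp_pos: [0.4286, 0.2366, 0.2332]
tool_rot: [-0.026, 1.0, -0.0, -0.0]
force: [0.3, -0.0, 0.1]
finger_gap: 0.47
gripper_force: 0.0
```

```bash
python3 mv.py .4305,.2345,.053,92.9
```

```text
t 25.37 [0.4286 0.2366 0.2332] th 93.0 gap 4.01 cm
[0.4305, 0.2345, 0.053, 92.9] -> [-0.19 -0.21 18.02] [-0.  -0.   0.1] rows 4.3
```

Request:
carry_out --targets '[[[-0.2,0,4,0,0,0,4],[-0.2,0,8,0,0,0,4],[-0.2,0,12,0,0,0,4],[-0.2,0,15,0,0,0,4],[-0.2,0,17.2,0,0,0,4],[-0.2,0,17.9,0,0,0,4],[-0.2,0,17.9,0,0,0,1],[-0.2,0,17.9,0,0,0,1],[-0.2,0,17.9,0,0,0,1],[-0.2,0,17.9,0,0,0,1],[-0.2,0,17.9,0,0,0,1],[-0.2,0,17.9,0,0,0,1]]]'

```text
t: 26.37
tcp_pos: [0.4319, 0.2353, 0.055]
tool_rot: [-0.025, 1.0, -0.001, 0.0]
force: [1.7, -5.8, -12.2]
finger_gap: 0.175
gripper_force: 36.3
```

Request:
carry_out --targets '[[[0,0.2,0,0,0,0,1],[0,0.4,0,0,0,0,1],[0,0.4,0,0,0,0,1]]]'

```text
t: 26.62
tcp_pos: [0.4319, 0.2358, 0.055]
tool_rot: [-0.027, 1.0, -0.003, -0.0]
force: [5.5, -26.3, -10.8]
finger_gap: 0.183
gripper_force: 36.7
```

It meets the same stop at y = 0.236, so the bolt is home. I release, rise and check the force.

Request:
carry_out --targets '[[[0,-0.3,0,0,0,0,1],[0,-0.3,0,0,0,0,1],[0,-0.3,0,0,0,0,4],[0,-0.3,0,0,0,0,4],[0,-0.3,0,0,0,0,4],[0,-0.3,0,0,0,0,4],[0,-0.3,-3,0,0,0,4],[0,-0.3,-6,0,0,0,4],[0,-0.3,-10,0,0,0,4],[0,-0.3,-14,0,0,0,4],[0,-0.3,-14,0,0,0,4],[0,-0.3,-14,0,0,0,4]]]'

```text
t: 27.62
tcp_pos: [0.4329, 0.2385, 0.1972]
tool_rot: [-0.026, 1.0, 0.001, 0.004]
force: [0.6, 0.3, 0.5]
finger_gap: 0.47
gripper_force: 0.0
```

Request:
carry_out --targets '[[[0,0,0,0,0,0,4],[0,0,0,0,0,0,4],[0,0,0,0,0,0,4],[0,0,0,0,0,0,4]]]'

```text
t: 27.95
tcp_pos: [0.4306, 0.2373, 0.1929]
tool_rot: [-0.025, 1.0, -0.0, -0.002]
force: [0.3, -0.8, -0.1]
finger_gap: 0.469
gripper_force: 0.0
```

```bash
python3 -c "
from station import sign_off
print(sign_off())"
```

```text
the job is handed in; nothing more can be done
None
```

I handed the job in at about 28 s: both shakers stand in the tub, both toothpick boxes in the pan, and the lock grip met the same end stop on two pushes; the hand-in returned no verdict.

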